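Knock the bookend's locking peg home

ROBOT

A 6-joint arm with a two-finger parallel gripper is mounted at the origin on the work surface. World frame = base frame: x ahead of the robot, y to its left, z up, the work surface at z = 0. Lengths are in m, angles in rad, forces in N, time in s.
With the tool pointing down it reaches from about 0.275 to 0.75 m from the base axis. Payload 10.2 kg.
Tool frame: the origin (TCP) lies midway between the tips of the shut fingers; the grasp point (between the pads) lies arm.pinch_z behind it (arm.pinch_z is the distance from the TCP to the grasp point, in m); z points along the fingers, y is the direction in which the jaws open and shut (so a half turn about z gives the same grasp; the last joint's range is limited). The gripper opens to 88 mm and grips with 3 to 60 N. Pads are 18 mm wide; open, the fingers measure 123 mm over their backs; the gripper's body (75 mm by 187 mm) begins 45 mm behind the grasp point.
Start: joints at [0.971, 0.313, 1.498, -0, 1.331, -0.223], TCP at [0.193, 0.488, 0.239] pointing down, gripper open.
Joint ranges: [-2.94, 2.94], [-0.97, 2.17], [0.19, 2.56], [-1.23, 4.37], [0.02, 3.11], [-2.88, 2.88]. Speed limits (rad/s): [2.39, 2.39, 3.01, 3.14, 3.14, 3.14].

INTERFACE

Orientations are given as a rotation vector (axis times angle).
In Python, from station import readout, grab_frame, camera_model, job, nets, arm gives the robot as it stands.
- The arm moves only by the tool servo_tool, never from a script. Its argument "series" is one flat list of numbers, 7 for each row, row after row: the closure in counts, from 0 (fully open) to 255 (shut), then the shift along the tool's x, y, z in cm, then the turn, a rotation vector about the tool's x, y, z in degrees. A call has 1 to 5 rows; each row shifts and turns the commanded pose from where the row before left it, along the tool's axes as they then stand; what a row does not reach is not made up. A row lasts 1/12 s, in which the tool goes at most 41.7 mm and 7.16 degrees, less where a joint would pass 70% of its speed; a pose out of reach is approached as far as the arm can. A call is refused whole if a number of a shift passes 4.17 or a number of a turn 7.16, either way. A call with a gripper value outside its range is refused whole. The fingers move at their own pace and stop on an object; "force" is the grip in N (left out, the last holds). Time passes only in rows, so rows that do not move let the fingers close. It gives the time, the measured TCP pose, the force and the opening at its end, in the units of the state.
- readout.observe(): the state, without advancing time (a new reading comes with each control period).
- grab_frame(name): name is "scene" or "top"; returns the picture (480x640x3 uint8, red, green, blue); there is no depth.
- camera_model(name): a dict with "intrinsics" (3x3 intrinsics, pixels), "R" (3x3) and "t" (3): a world point X has camera coordinates R X + t. Camera axes: x right, y down, z forward; pixel columns grow to the right and rows downward; lengths in m; the calibration is good to about 2 mm. A picture is of the moment at which its call begins. camera_model takes no time and is no camera call.
- job.close_job(): hands the job in, once; it reports no verdict.
Trained networks look in the newest picture that a camera, given by its name, has taken for a name from the list of things; names that differ only in an ending like _2 or _b are one class to them, and where a whole thing is asked for, a point or a joint stands for the part that bears it (a point fixed in the world has none). Each returns a list of dicts, best first, with "score" (0 to 1); they miss things now and then, are a little off and sometimes report something else, mostly with a low value. They report only what shows in the picture. A call takes as long as a camera call. They do not tell look-alikes from the thing itself.
- nets.look_for(thing, camera): "rect" ([left, top, right, bottom] in pixels, round what is visible of it).
- nets.regions_of(thing, camera): "pixels" (480x640 bool, what is visible of it) and "rect" ([left, top, right, bottom] in pixels, round what is visible of it).
The state is a dict: "t": time; "joints": joint angles; "joint_vel": joint speeds; "tau": joint torques, N m; "tcp_pos": TCP position; "tcp_rot": TCP orientation; "ft_force": force on the tool from outside, world axes, zero at the start; "wrist_torque": the same for the moment, N m; "gripper_width": finger opening in m.
Only numpy, scipy, OpenCV 4.12 (cv2) and the standard library are available. Lean on these libraries where they do the work, as an engineer would, in place of code of your own. Each camera call takes 0.05 s, during which the arm holds its last target.

TASK

The slanted sprung peg that locks the pine bookend has worked up out of its hole. Take the mallet and knock the peg square on until it is fully home and you feel it bottom firmly, but do not pound it, for the pine would split; then stand the mallet back on its cork mat, head down as you found it, without disturbing anything else.

Things in the scene. Friction and masses are not known exactly. Their poses are not given: they have to be found in the camera images.
- mallet_head (a point): Middle of the head of a loose stubby mallet (about 0.4 kg, 125 mm tall in all): a black rubber cylinder with an orange band, diameter 60 mm, 46 mm tall, standing on its flat striking face, so this point is 23 mm above that face. Its z axis is the head's and handle's common axis, pointing from the striking face to the handle: up at the start.
- mallet_grip (a point): Point on the centre line of the mallet's straight wooden handle, which rises from the middle of the head along its axis: 90 mm above the striking face, 67 mm above mallet_head. The handle is a square bar, 26 x 26 mm, its flats facing this point's x and y; it runs from 46 mm to 125 mm above the striking face.
- mat: Square cork mat 120 x 120 mm, 4 mm thick, fixed to the shelf; origin at the centre of its underside. The mallet starts standing on it.
- peg_seat (a point): Middle of the slanted face (72 x 72 mm) of the fixed pine bookend's block, 70 mm up, where the peg comes out. Axes: z up, x away from the robot, y towards the 120 mm tall upright board, whose near side is 56 mm away in +y; books up to 132 mm tall stand behind it, to 117 mm in +y. The -y side is free. The face's normal, which is the peg's axis, leans 0.40 rad (23 degrees) from vertical towards -x.
- peg (a joint): Travel of the red peg (flat dark steel cap, 18 mm wide, 4 mm thick) along its axis, m: 0 fully out (cap's top 20 to 25 mm above the slanted face), 0.016 home. The hole's depth varies: home, the cap's top stands 4 to 9 mm above the face, so it must be felt. Driving takes 6 to 9 N and it stays where left; the stop is hard, over 100 N per mm: 16 N seats it, over 120 N splits the pine.
- mug: Blue enamel mug, loose, diameter 82 mm, 85 mm tall, origin at the centre of its underside. Must be left alone.
- bottle: Green glass bottle with a twist cap, loose, diameter 68 mm, 210 mm tall, origin at the centre of its underside. Must be left alone.
- tripod: Steel phone tripod, loose, three rubber-footed legs 66 mm out from its middle, 171 mm tall with an 92 mm wide phone clamp on top; origin on the shelf at its middle. Must be left alone.
- remote: Black remote control lying flat, loose, 150 x 42 x 18 mm, origin at the centre of its underside. Must be left alone.
Mind the look-alikes: they are no part of the job. Of the things that look like the part that bears mallet_head, the smaller one is meant.

How it is judged:
On the way, in this order (a step that is already met when the one before it is completed fails the run):
1. the mallet is lifted in the gripper (height (world z) of mallet_head above 0.05 m and contact force between the fingers and mallet above 1 N), for 0.2 s.
2. the peg is driven home (within 1.5 mm of its stop) by the mallet held in the gripper and bottoms firmly, with at least 16 N on it (value of joint peg above 0.0145 m and contact force between mallet and peg above 16 N and contact force between the fingers and mallet above 1 N).
At the end, for the whole second after the job is handed in: The peg is home to within 1.5 mm of its stop; the mallet stands upright (within 0.1 rad) and at rest on its cork mat, the head's axis within 45 mm of the mat's centre (value of joint peg above 0.0145 m and horizontal distance between mallet_head and mat below 0.045 m and height (world z) of mallet_head between 0.022 and 0.031 m and angle between mallet_head's own z axis and vertical below 0.1 rad and linear speed of mallet below 0.02 m/s); the robot touches nothing.
It fails at once if the gripper or arm pushes on the peg itself (contact force between any of the fingers, the arm and peg above 2 N).
It fails at once if the peg is pounded with more than 120 N, which splits the pine (contact force between mallet and peg above 120 N).
It fails at once if the mug, bottle, tripod or remote is moved more than 20 mm (distance of any of mug, bottle, tripod, remote from where it was at the start of the episode above 0.02 m).
It fails at once if the mug, bottle or tripod is tipped over (angle between any of mug, bottle, tripod's own z axis and vertical above 0.5 rad).
It also fails if it takes over 54 s, if anything falls off the work surface, if the arm or the gripper's body presses on something with over 40 N, if the wrist force passes 120 N, or if a joint passes its speed limit or range.

## Working session

There is one attempt and no reset: what is moved stays moved. The work goes in short steps, Python scripts to look and compute and a tool call to move; the robot and the scene stay as the last step left them, time stands still between calls to the robot, and variables do not carry over. Pictures are saved under pics/ and viewed, and the job is handed in when it is done.

Besides the shell and the picture viewer there is one more tool, called after ">>>" by a JSON object that holds its "op" and its "data", one argument or row to a line. servo_tool: Moves the arm, as the interface text tells. Its arguments: {"type":"object","properties":{"series":{"type":"array","items":{"type":"number"}},"force":{"type":"number"}},"required":["series"]}

```bash
mkdir -p pics; ls
python3 - <<'E'
from station import readout, grab_frame, camera_model, job, nets, arm
import cv2, numpy as np
print(readout.observe()); print(arm.pinch_z)
for n in ("scene","top"):
    cv2.imwrite(f"pics/{n}0.png",grab_frame(n)[:,:,::-1]); c=camera_model(n); print(n,c)
    for th in ("mallet_head","mat","peg","mug","bottle","tripod","remote"):
        print(th,[(np.round(d["rect"]).astype(int).tolist(),round(d["score"],2)) for d in nets.look_for(th,n)[:4]])
print(readout.observe()["t"])
E
```

```text
pics
{'t': 0.0, 'joints': array([ 9.70615461e-01,  3.13457371e-01,  1.49844644e+00, -4.63779212e-05,
        1.33102105e+00, -2.23385268e-01]), 'joint_vel': array([-4.08463629e-05, -1.48265866e-04,  1.08931989e-03,  2.19619442e-03,
        7.55115737e-04, -1.29339969e-03]), 'tau': array([-1.09545240e-04, -4.02211475e+01, -2.52272058e+01,  6.93412009e-02,
        3.53120500e-02, -1.05734393e-04]), 'tcp_pos': array([0.19303507, 0.48794594, 0.23815378]), 'tcp_rot': array([-5.88264794e-01, -3.08552338e+00,  1.94571062e-03]), 'ft_force': array([0.72905966, 0.30028304, 0.4648865 ]), 'wrist_torque': array([0.03920511, 0.05317112, 0.00649132]), 'gripper_width': 0.08826506976071152}
0.0187
scene {'intrinsics': array([[462.61097514,   0.        , 322.35163378],
       [  0.        , 462.61097514, 240.36340254],
       [  0.        ,   0.        ,   1.        ]]), 'R': array([[ 0.30911119,  0.9508506 ,  0.01825944],
       [ 0.54745522, -0.16220655, -0.82096396],
       [-0.77765227,  0.26376538, -0.57068798]]), 't': array([-0.19720941, -0.22635117,  1.52888256])}
mallet_head [([429, 184, 470, 
[... 441 characters left out ...]

       [  0.        ,   0.        ,   1.        ]]), 'R': array([[-0.00693206, -0.99994748, -0.00754911],
       [-0.96701624,  0.00862564, -0.25456865],
       [ 0.2546204 ,  0.00553543, -0.96702524]]), 't': array([0.04976676, 0.58633423, 0.98162277])}
mallet_head [([150, 224, 199, 267], 0.94), ([221, 216, 250, 248], 0.74), ([322, 124, 354, 184], 0.53)]
mat [([217, 210, 270, 266], 0.97), ([427, 245, 436, 255], 0.41)]
peg [([426, 242, 436, 257], 0.53), ([224, 217, 249, 247], 0.43)]
mug [([435, 155, 486, 193], 0.84)]
bottle [([324, 124, 354, 183], 0.83)]
tripod [([190, 140, 250, 205], 0.56)]
remote [([354, 291, 379, 359], 0.88), ([326, 126, 355, 182], 0.28), ([221, 214, 252, 247], 0.27)]
0.8
```

View pics/scene0.png

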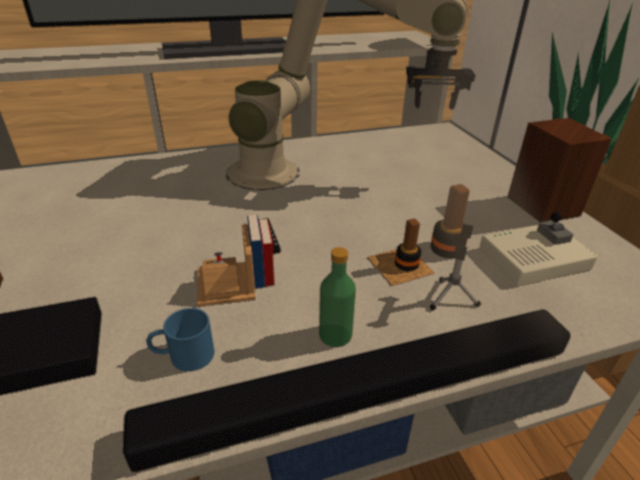

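View pics/top0.png

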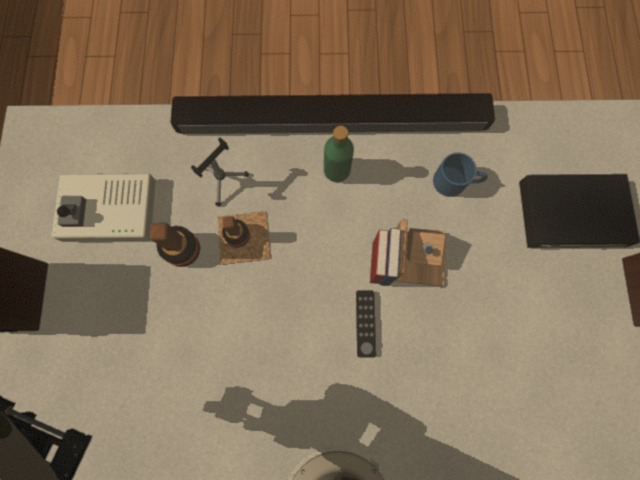

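The smaller mallet stands on the mat (top ~235,232; scene ~410,245). The larger look-alike is at top (178,245), and the bookend with the peg is at top (420,250). I'll zoom in on both.

Run:
```python
import cv2, numpy as np
t=cv2.imread("pics/top0.png"); s=cv2.imread("pics/scene0.png")
def z(im,x,y,w,h,W=400,H=300): return cv2.resize(im[y:y+h,x:x+w],(W,H),interpolation=cv2.INTER_CUBIC)
a=np.vstack([np.hstack([z(t,205,200,80,60),z(t,365,215,100,75)]),np.hstack([z(s,360,210,88,66),z(s,190,215,100,75)])])
cv2.imwrite("pics/zoom0.png",a)
```

```text
(no output)
```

View pics/zoom0.png

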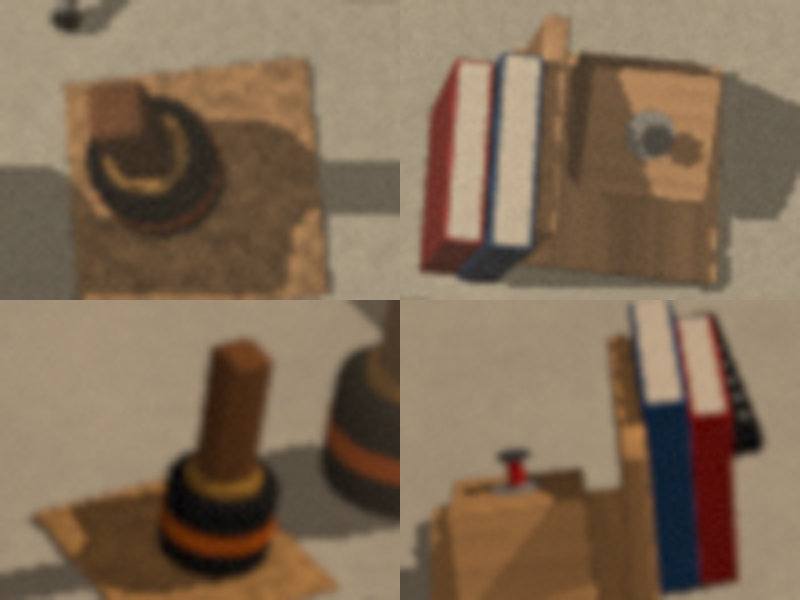

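Run:
```python
import cv2, numpy as np
t=cv2.imread("pics/top0.png"); s=cv2.imread("pics/scene0.png")
def z(im,x,y,f,n):
    w,h=800//f,600//f
    o=cv2.resize(im[y:y+h,x:x+w],(w*f,h*f),interpolation=cv2.INTER_CUBIC)
    for i in range(0,w,5):
        cv2.line(o,(i*f,0),(i*f,6 if i%10 else 14),(255,255,0),1)
        if i%10==0: cv2.putText(o,str(x+i),(i*f,26),0,.4,(255,255,0),1)
    for i in range(0,h,5):
        cv2.line(o,(0,i*f),(6 if i%10 else 14,i*f),(255,255,0),1)
        if i%10==0: cv2.putText(o,str(y+i),(16,i*f+5),0,.4,(255,255,0),1)
    cv2.imwrite(f"pics/{n}.png",o)
z(t,365,215,8,"zb_top"); z(s,190,212,8,"zb_sc"); z(t,210,205,12,"zm_top")
```

```text
(no output)
```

View pics/zb_top.png

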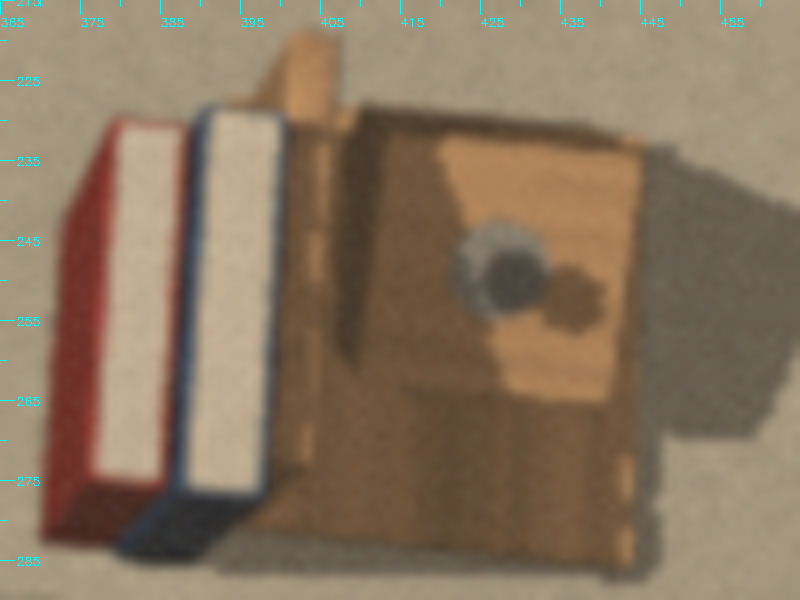

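View pics/zb_sc.png

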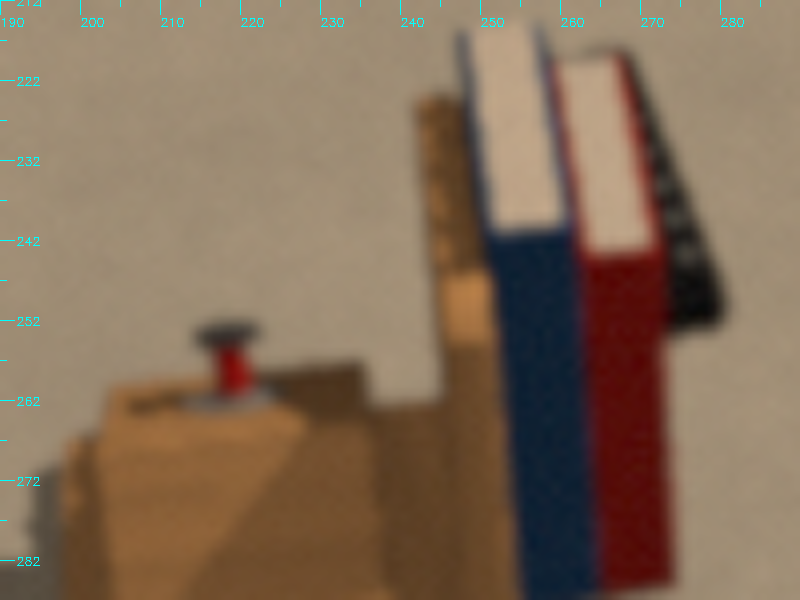

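View pics/zm_top.png

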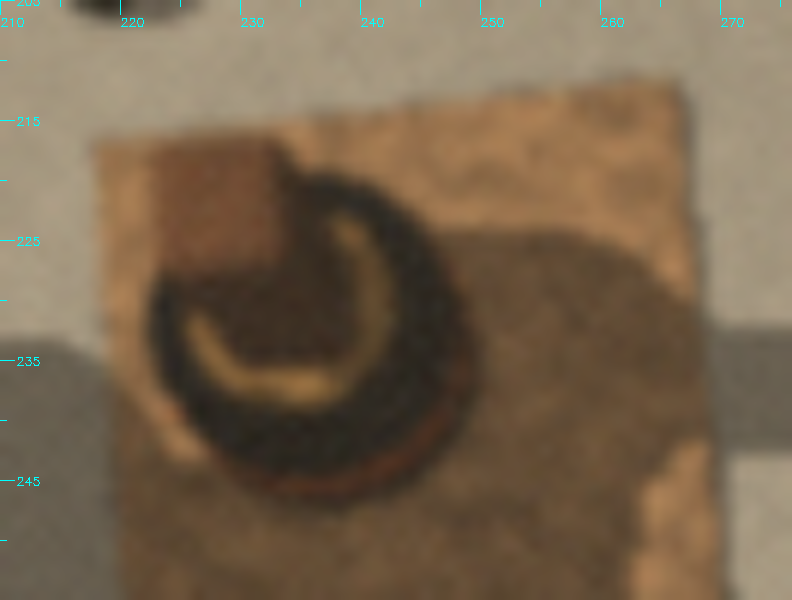

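```bash
cat > h.py <<'E'
import numpy as np
from station import readout, grab_frame, camera_model, nets, arm
C={n:camera_model(n) for n in ("top","scene")}
def ray(n,p):
    c=C[n];d=c["R"].T@np.linalg.solve(c["intrinsics"],[p[0],p[1],1.]);o=-c["R"].T@c["t"];return o,d
def atz(n,p,z):
    o,d=ray(n,p);return o+d*(z-o[2])/d[2]
def tri(pt,ps):
    A=[];b=[]
    for n,p in(("top",pt),("scene",ps)):
        o,d=ray(n,p);d=d/np.linalg.norm(d);P=np.eye(3)-np.outer(d,d);A.append(P);b.append(P@o)
    x=np.linalg.lstsq(np.vstack(A),np.hstack(b),rcond=None)[0];return x,[np.linalg.norm(a@x-bb) for a,bb in zip(A,b)]
def proj(n,X):
    c=C[n];q=c["intrinsics"]@(c["R"]@np.asarray(X)+c["t"]);return q[:2]/q[2]
E
python3 - <<'E'
from h import *
np.set_printoptions(precision=4,suppress=True)
def T(x,y): return (365+x/8-.5,215+y/8-.5)
def S(x,y): return (190+x/8-.5,212+y/8-.5)
def M(x,y): return (210+x/12-.5,205+y/12-.5)
print("cap",tri(T(514,280),S(227,330)))
print("ring",tri(T(504,270),S(229,399)))
for z in (.065,.07,.075): print("ring top z",z,atz("top",T(504,270),z),atz("scene",S(229,399),z))
print("face UR",atz("top",T(645,152),.084),"LR",atz("top",T(608,402),.056),"LL",atz("top",T(400,385),.056))
print("board top edge near side", atz("top",T(330,125),.12),atz("top",T(308,460),.12))
print("tri board corner near/robot side")
print("base right", atz("top",T(635,460),.0),atz("top",T(632,565),.0))
print("book white blue", atz("top",T(285,110),.132),atz("top",T(265,492),.132))
mc=[M(95,145),M(680,80),M(725,570)]
print("mat",[atz("top",p,.004) for p in mc])
hc=[M(152,140),M(275,138),M(282,268),M(158,272)]
H=[atz("top",p,.129) for p in hc]; print("handle",H,np.mean(H,0))
print("head bottom ellipse centre-ish")
for n in C:
  for d in nets.regions_of("mallet_head",n)[:3]: print(n,d["score"],d["rect"])
E
```

```text
cap (array([ 0.5337, -0.2069,  0.0881]), [np.float64(0.0005244070355684125), np.float64(0.0005244070355681041)])
ring (array([ 0.5404, -0.209 ,  0.0698]), [np.float64(0.000777260352374053), np.float64(0.0007772603523740744)])
ring top z 0.065 [ 0.5416 -0.2093  0.065 ] [ 0.5336 -0.2094  0.065 ]
ring top z 0.07 [ 0.5405 -0.2081  0.07  ] [ 0.5404 -0.2097  0.07  ]
ring top z 0.075 [ 0.5394 -0.2069  0.075 ] [ 0.5471 -0.2101  0.075 ]
face UR [ 0.5707 -0.2463  0.084 ] LR [ 0.5053 -0.2381  0.056 ] LL [ 0.5107 -0.18    0.056 ]
board top edge near side [ 0.57   -0.1521  0.12  ] [ 0.479  -0.1411  0.12  ]
tri board corner near/robot side
base right [ 0.498  -0.2597  0.    ] [ 0.467  -0.2564  0.    ]
book white blue [ 0.5711 -0.138   0.132 ] [ 0.4687 -0.1273  0.132 ]
mat [array([0.6381, 0.2814, 0.004 ]), array([0.6507, 0.1628, 0.004 ]), array([0.5489, 0.1519, 0.004 ])]
handle [array([0.6023, 0.2435, 0.129 ]), array([0.6025, 0.2214, 0.129 ]), array([0.5782, 0.2192, 0.129 ]), array([0.5777, 0.2414, 0.129 ])] [0.5902 0.2314 0.129 ]
head bottom ellipse centre-ish
top 0.89 [222.5, 216.5, 249.0, 248.1]
top 0.7 [145.2, 223.0, 199.6, 267.9]
scene 0.64 [431.9, 184.8, 469.0, 260.8]
scene 0.6 [396.3, 218.0, 422.3, 272.8]
```

Run:
```python
from h import *
import cv2
np.set_printoptions(precision=4,suppress=True)
def z(im,x,y,f,n):
    w,h=800//f,600//f
    o=cv2.resize(im[y:y+h,x:x+w],(w*f,h*f),interpolation=cv2.INTER_CUBIC)
    for i in range(0,w,5):
        cv2.line(o,(i*f,0),(i*f,6 if i%10 else 14),(255,255,0),1)
        if i%10==0: cv2.putText(o,str(x+i),(i*f,26),0,.4,(255,255,0),1)
    for i in range(0,h,5):
        cv2.line(o,(0,i*f),(6 if i%10 else 14,i*f),(255,255,0),1)
        if i%10==0: cv2.putText(o,str(y+i),(16,i*f+5),0,.4,(255,255,0),1)
    return o
t=cv2.imread("pics/top0.png"); s=cv2.imread("pics/scene0.png")
cv2.imwrite("pics/zt.png",z(t,140,130,6,0))
o=z(s,385,175,7,0)
for yaw,col in ((0.0,(0,255,0)),(.1,(255,0,255))):
    R=np.array([[np.cos(yaw),-np.sin(yaw)],[np.sin(yaw),np.cos(yaw)]])
    for zz in (.129,):
        P=[proj("scene",[*(np.array([.590,.231])+R@np.array(q)*.013),zz]) for q in((1,1),(1,-1),(-1,-1),(-1,1))]
        P=np.array([((p[0]+.5-385)*7,(p[1]+.5-175)*7) for p in P]).astype(int)
        cv2.polylines(o,[P],True,col,1)
cv2.imwrite("pics/zs.png",o)
```

```text
(no output)
```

View pics/zt.png

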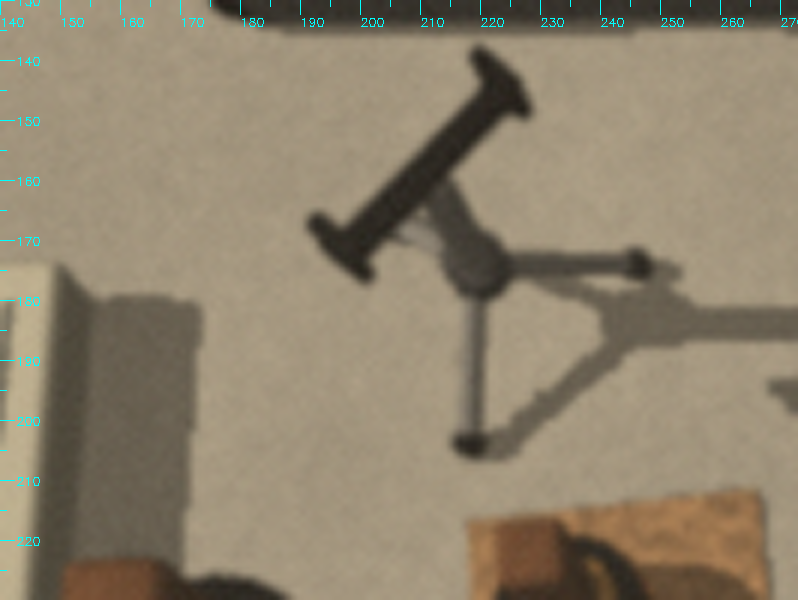

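View pics/zs.png

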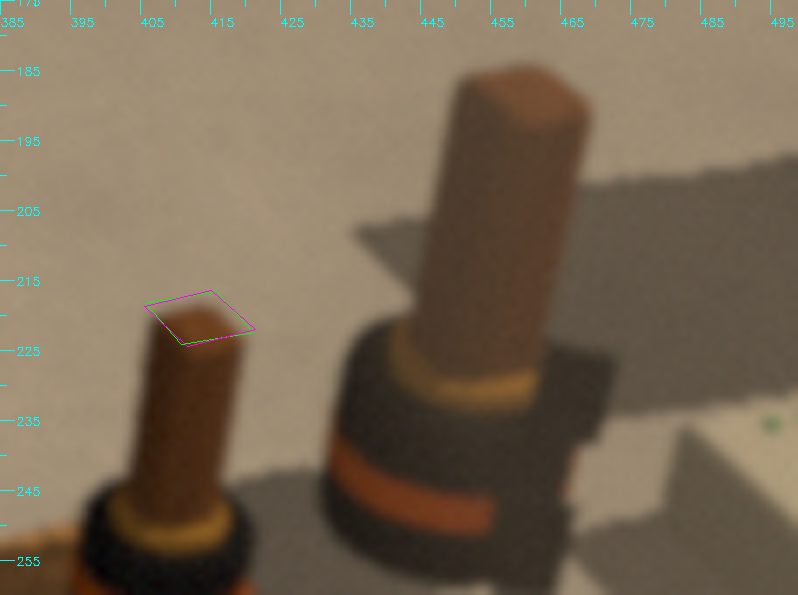

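Run:
```python
from h import *
import cv2
np.set_printoptions(precision=4,suppress=True)
M=lambda x,y:(210+x/12-.5,205+y/12-.5)
S=lambda x,y:(385+x/7-.5,175+y/7-.5)
Z=lambda x,y:(140+x/6-.5,130+y/6-.5)
print("handle top tri",tri(M(217,205),S(200,328)))
for z in(.12,.125,.129): print(atz("top",M(217,205),z),atz("scene",S(200,328),z))
print("tripod foot",atz("top",Z(470,445),.005),atz("top",Z(640,265),.005),"hub",atz("top",Z(475,265),.07))
print("clamp",[atz("top",Z(*p),.171) for p in((368,280),(315,215),(480,50),(525,110))])
from itertools import product
print("big mallet head region centre, handle top", atz("top",(160,232),.17))
t=cv2.imread("pics/top0.png"); s=cv2.imread("pics/scene0.png")
def cr(im,x,y,w,h,f):
    o=cv2.resize(im[y:y+h,x:x+w],None,fx=f,fy=f,interpolation=cv2.INTER_NEAREST).astype(float)
    return np.clip(o*2.0,0,255).astype(np.uint8)
a=cr(s,393,212,32,40,14)[:560]; b=cr(t,215,208,24,40,14)[:560]
cv2.imwrite("pics/hh.png",np.hstack([a,b])[:600,:800])
```

```text
handle top tri (array([0.5908, 0.2317, 0.1256]), [np.float64(0.0003464952427436797), np.float64(0.00034649524274370876)])
[0.5926 0.2331 0.12  ] [0.5831 0.236  0.12  ]
[0.5912 0.2321 0.125 ] [0.59   0.2318 0.125 ]
[0.59   0.2313 0.129 ] [0.5956 0.2283 0.129 ]
tripod foot [0.6707 0.2816 0.005 ] [0.7485 0.2145 0.005 ] hub [0.7236 0.2686 0.07  ]
clamp [array([0.6784, 0.2836, 0.171 ]), array([0.7032, 0.3038, 0.171 ]), array([0.7663, 0.248 , 0.171 ]), array([0.7427, 0.2309, 0.171 ])]
big mallet head region centre, handle top [0.5576 0.3611 0.17  ]
```

View pics/hh.png

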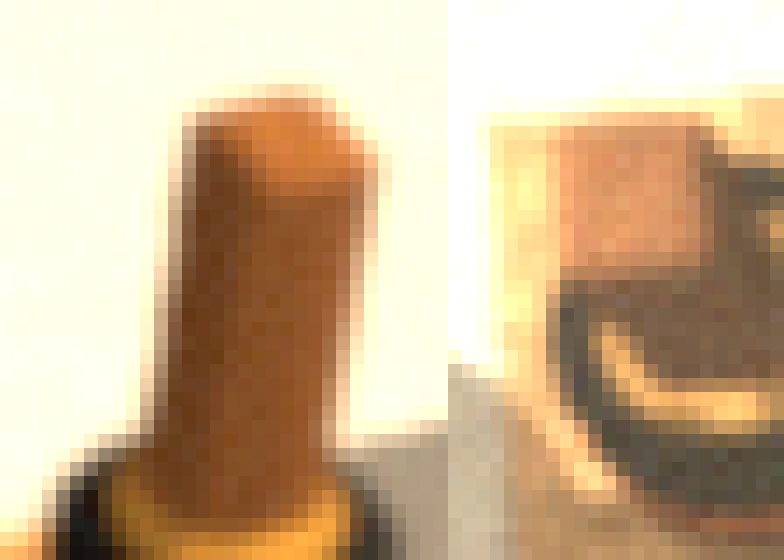

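Run:
```python
from h import *
np.set_printoptions(precision=4,suppress=True)
import cv2
t=cv2.imread("pics/top0.png")
cv2.imwrite("pics/big.png",cv2.resize(t[205:280,135:235],None,fx=8,fy=8,interpolation=cv2.INTER_CUBIC))
S=lambda x,y:(385+x/7-.5,175+y/7-.5)
print(tri((159,232),S(525,97)))
S2=lambda x,y:(190+x/8-.5,212+y/8-.5)
# tripod clamp in scene?
s=cv2.imread("pics/scene0.png")
cv2.imwrite("pics/trs.png",cv2.resize(s[215:315,420:500],None,fx=6,fy=6,interpolation=cv2.INTER_CUBIC))
```

```text
(array([0.5571, 0.3627, 0.1734]), [np.float64(0.000790427702226556), np.float64(0.0007904277022265448)])
```

View pics/big.png

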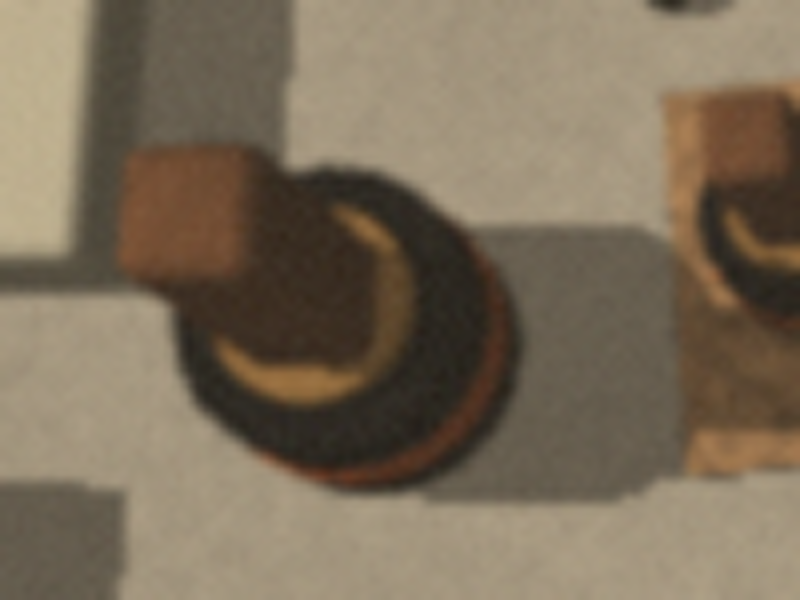

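View pics/trs.png

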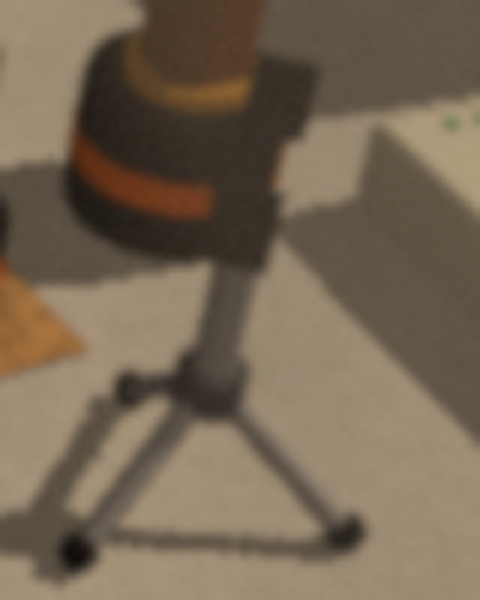

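>>> {"op": "servo_tool", "data": {
  "series": [0, 0, 0, 0, 0, 0, -5.4, 0, 0, 0, 0, 0, 0, -5.4, 0, 0, 0, 0, 0, 0, -5.4, 0, 0, 0, 0, 0, 0, -5.4, 0, 0, 0, 0, 0, 0, 0],
  "force": 50
}}

```text
t: 1.32
tcp_pos: [0.1932, 0.4882, 0.2387]
tcp_rot: [0.006, -3.142, 0.0]
ft_force: [-0.7, -0.4, -0.4]
gripper_width: 0.0883
```

Run:
```python
from h import *
np.set_printoptions(precision=4,suppress=True)
from scipy.spatial.transform import Rotation as Ro
o=readout.observe();print(Ro.from_rotvec(o["tcp_rot"]).as_matrix(),o["tcp_pos"],o["joints"])
print("bottle",atz("top",(338,172),0), "mug",atz("top",(455,185),0),"remote",atz("top",(366,324),.018))
```

```text
[[-1.     -0.0036 -0.    ]
 [-0.0036  1.     -0.    ]
 [ 0.     -0.     -1.    ]] [0.1932 0.4882 0.2387] [ 0.9706  0.3129  1.4977 -0.      1.331  -0.6037]
bottle [ 0.7527 -0.0147  0.    ] mug [ 0.7154 -0.304   0.    ] remote [ 0.3779 -0.0699  0.018 ]
```

>>> {"op": "servo_tool", "data": {
  "series": [0, -2.8, -1.8, 0, 0, 0, 0, 0, -2.8, -1.8, 0, 0, 0, 0, 0, -2.8, -1.8, 0, 0, 0, 0, 0, -2.8, -1.8, 0, 0, 0, 0, 0, -2.8, -1.8, 0, 0, 0, 0]
}}

```text
t: 1.73
tcp_pos: [0.3343, 0.3972, 0.2388]
tcp_rot: [0.005, 3.141, 0.0]
ft_force: [-0.2, -1.1, -0.7]
gripper_width: 0.0879
```

>>> {"op": "servo_tool", "data": {
  "series": [0, -2.8, -1.8, 0, 0, 0, 0, 0, -2.8, -1.8, 0, 0, 0, 0, 0, -2.8, -1.8, 0, 0, 0, 0, 0, -2.8, -1.8, 0, 0, 0, 0, 0, -2.8, -1.8, 0, 0, 0, 0]
}}

```text
t: 2.15
tcp_pos: [0.4745, 0.3071, 0.2388]
tcp_rot: [0.005, 3.142, 0.0]
ft_force: [0.0, 0.3, 0.9]
gripper_width: 0.0881
```

>>> {"op": "servo_tool", "data": {
  "series": [0, -2.8, -1.8, 0, 0, 0, 0, 0, -2.8, -1.8, 0, 0, 0, 0, 0, -2.8, -1.8, 0, 0, 0, 0, 0, -2.8, -1.8, 0, 0, 0, 0, 0, 0, 0, 0, 0, 0, 0]
}}

```text
t: 2.57
tcp_pos: [0.5888, 0.2325, 0.2376]
tcp_rot: [0.012, 3.141, -0.002]
ft_force: [-0.2, -0.4, -1.3]
gripper_width: 0.088
```

>>> {"op": "servo_tool", "data": {
  "series": [0, -0.2, 0, 2, 0, 0, 0, 0, 0, 0, 2, 0, 0, 0, 0, 0, 0, 2, 0, 0, 0, 0, 0, 0, 2, 0, 0, 0, 0, 0, 0, 0, 0, 0, 0]
}}

```text
t: 2.98
tcp_pos: [0.5853, 0.2362, 0.1547]
tcp_rot: [-0.003, -3.135, 0.002]
ft_force: [0.3, -0.4, -0.5]
gripper_width: 0.088
```

Run:
```python
from h import *
import cv2
for n in C: cv2.imwrite(f"pics/{n}1.png",grab_frame(n)[:,:,::-1])
t=cv2.imread("pics/top1.png");s=cv2.imread("pics/scene1.png")
cv2.imwrite("pics/v1.png",np.hstack([cv2.resize(t[120:270,130:290],(400,375)),cv2.resize(s[130:280,350:510],(400,375))]))
```

```text
(no output)
```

View pics/v1.png

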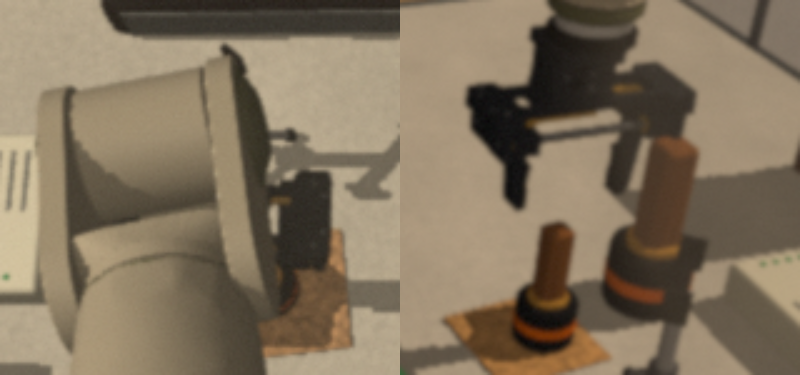

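Run:
```python
from h import *
o=readout.observe();print(o)
```

```text
{'t': 3.0833, 'joints': array([ 1.98105549e-01,  6.14996354e-01,  1.25067365e+00,  4.76417654e-05,
        1.27639830e+00, -1.37158028e+00]), 'joint_vel': array([-0.00264779, -0.02411551, -0.03161957, -0.00195832,  0.00265447,
       -0.00762589]), 'tau': array([-6.06812630e-02, -5.02742314e+01, -2.30843836e+01, -3.08400422e-04,
        6.27363232e-03,  2.57687486e-02]), 'tcp_pos': array([0.58705783, 0.2364767 , 0.15907106]), 'tcp_rot': array([-1.76583556e-03, -3.14111687e+00,  7.72381844e-05]), 'ft_force': array([0.97863621, 0.4174232 , 0.87187318]), 'wrist_torque': array([ 0.07331666,  0.00504866, -0.01849846]), 'gripper_width': 0.08799266994465403}
```

>>> {"op": "servo_tool", "data": {
  "series": [0, 0, 0, 0, 0, 0, 0, 0, 0, 0, 0, 0, 0, 0]
}}

```text
t: 3.25
tcp_pos: [0.5877, 0.2365, 0.1603]
tcp_rot: [0.001, 3.139, 0.001]
ft_force: [0.6, 0.1, -0.7]
gripper_width: 0.0881
```

>>> {"op": "servo_tool", "data": {
  "series": [0, 0, 0, 0, 0, 0, 0]
}}

```text
t: 3.33
tcp_pos: [0.5876, 0.2364, 0.1599]
tcp_rot: [0.0, 3.14, 0.001]
ft_force: [0.0, 0.5, -0.8]
gripper_width: 0.0878
```

>>> {"op": "servo_tool", "data": {
  "series": [0, -0.3, -0.4, 0, 0, 0, 0, 0, 0, 0, 1, 0, 0, 0, 0, 0, 0, 1, 0, 0, 0, 0, 0, 0, 0, 0, 0, 0, 0, 0, 0, 0, 0, 0, 0]
}}

```text
t: 3.75
tcp_pos: [0.5898, 0.2321, 0.1375]
tcp_rot: [0.0, -3.139, 0.001]
ft_force: [0.8, 0.5, -0.7]
gripper_width: 0.0879
```

>>> {"op": "servo_tool", "data": {
  "series": [0, 0, 0, 1.5, 0, 0, 0, 0, 0, 0, 1.5, 0, 0, 0, 0, 0, 0, 1.5, 0, 0, 0, 0, 0, 0, 1.5, 0, 0, 0, 0, 0, 0, 0, 0, 0, 0]
}}

```text
t: 4.17
tcp_pos: [0.5889, 0.232, 0.076]
tcp_rot: [0.0, -3.137, 0.001]
ft_force: [-0.0, -0.6, -0.6]
gripper_width: 0.0882
```

>>> {"op": "servo_tool", "data": {
  "series": [0, 0, 0, 0, 0, 0, 0, 0, 0, 0, 0, 0, 0, 0]
}}

```text
t: 4.33
tcp_pos: [0.5908, 0.2324, 0.0799]
tcp_rot: [-0.0, 3.14, 0.001]
ft_force: [0.1, -0.4, 1.0]
gripper_width: 0.0881
```

>>> {"op": "servo_tool", "data": {
  "series": [0, 0, 0, 0.4, 0, 0, 0, 255, 0, 0, 0, 0, 0, 0, 255, 0, 0, 0, 0, 0, 0, 255, 0, 0, 0, 0, 0, 0, 255, 0, 0, 0, 0, 0, 0],
  "force": 50
}}

```text
t: 4.75
tcp_pos: [0.5903, 0.2323, 0.075]
tcp_rot: [-0.0, 3.141, 0.0]
ft_force: [-0.2, -0.5, 0.2]
gripper_width: 0.0636
```

>>> {"op": "servo_tool", "data": {
  "series": [255, 0, 0, 0, 0, 0, 0, 255, 0, 0, 0, 0, 0, 0, 255, 0, 0, 0, 0, 0, 0, 255, 0, 0, 0, 0, 0, 0, 255, 0, 0, 0, 0, 0, 0]
}}

```text
t: 5.17
tcp_pos: [0.5902, 0.2322, 0.0747]
tcp_rot: [0.0, -3.142, 0.0]
ft_force: [-1.0, -2.0, 1.3]
gripper_width: 0.03
```

>>> {"op": "servo_tool", "data": {
  "series": [255, 0, 0, 0, 0, 0, 0, 255, 0, 0, 0, 0, 0, 0, 255, 0, 0, 0, 0, 0, 0]
}}

```text
t: 5.42
tcp_pos: [0.5902, 0.2322, 0.0746]
tcp_rot: [0.0, -3.141, 0.0]
ft_force: [-0.5, -1.5, -1.2]
gripper_width: 0.026
```

>>> {"op": "servo_tool", "data": {
  "series": [255, 0, 0, -2, 0, 0, 0, 255, 0, 0, -2, 0, 0, 0, 255, 0, 0, -2, 0, 0, 0, 255, 0, 0, -2, 0, 0, 0, 255, 0, 0, 0, 0, 0, 0]
}}

```text
t: 5.83
tcp_pos: [0.5916, 0.2327, 0.1584]
tcp_rot: [-0.0, 3.136, 0.002]
ft_force: [1.3, 0.6, -2.0]
gripper_width: 0.0259
```

Run:
```python
from h import *
import cv2
print(readout.observe())
for n in C: cv2.imwrite(f"pics/{n}2.png",grab_frame(n)[:,:,::-1])
t=cv2.imread("pics/top2.png");s=cv2.imread("pics/scene2.png")
cv2.imwrite("pics/v2.png",np.hstack([cv2.resize(t[120:270,130:290],(400,375)),cv2.resize(s[130:280,350:510],(400,375))]))
```

```text
{'t': 5.8333, 'joints': array([ 1.90654670e-01,  6.18147548e-01,  1.24725042e+00,  1.71167748e-04,
        1.27007337e+00, -1.38050188e+00]), 'joint_vel': array([-0.00170255,  0.04389817,  0.06141912, -0.00034958, -0.07194156,
        0.00135774]), 'tau': array([-8.65892507e-02, -5.18734968e+01, -2.39304203e+01, -1.35250093e-02,
        8.10539369e-01, -2.34501378e-03]), 'tcp_pos': array([0.59155227, 0.23265635, 0.15837632]), 'tcp_rot': array([-4.86053225e-04,  3.13561231e+00,  2.06888053e-03]), 'ft_force': array([ 1.28963207,  0.63140351, -1.96291866]), 'wrist_torque': array([ 0.01599594, -0.07128842, -0.00455238]), 'gripper_width': 0.02587531238097248}
```

View pics/v2.png

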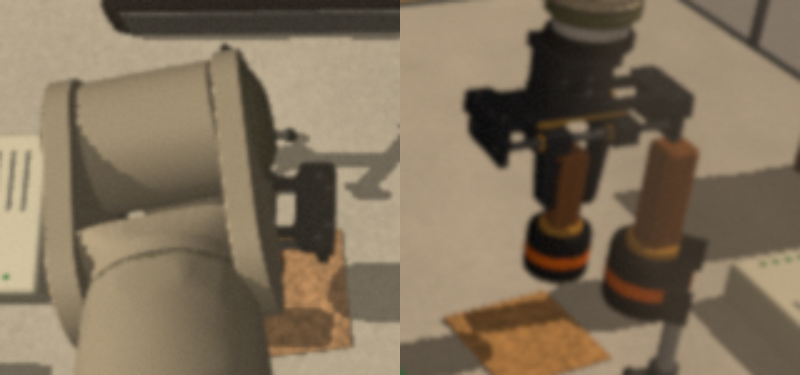

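>>> {"op": "servo_tool", "data": {
  "series": [255, 0, 0, -2.5, 0, 0, 0, 255, 0, 0, -2.5, 0, 0, 0, 255, 0, 0, -2.5, 0, 0, 0, 255, 0.7, -1.5, -2.5, 0, 0, 0, 255, 0.7, -2.5, -1, 0, 0, 0]
}}

```text
t: 6.35
tcp_pos: [0.5763, 0.1934, 0.2657]
tcp_rot: [-0.004, 3.14, 0.001]
ft_force: [1.5, -0.1, -2.6]
gripper_width: 0.0259
```

>>> {"op": "servo_tool", "data": {
  "series": [255, 0.7, -2.8, -0.3, 0, 0, 0, 255, 0.7, -2.8, -0.3, 0, 0, 0, 255, 0.7, -2.8, -0.3, 0, 0, 0, 255, 0.7, -2.8, -0.3, 0, 0, 0, 255, 0.7, -2.8, -0.3, 0, 0, 0]
}}

```text
t: 6.77
tcp_pos: [0.5403, 0.0511, 0.2777]
tcp_rot: [0.0, -3.138, -0.001]
ft_force: [1.0, 0.0, -3.9]
gripper_width: 0.0263
```

>>> {"op": "servo_tool", "data": {
  "series": [255, 0.7, -2.8, -0.3, 0, 0, 0, 255, 0.7, -2.8, -0.3, 0, 0, 0, 255, 0.7, -2.8, -0.3, 0, 0, 0, 255, 0.7, -2.8, -0.3, 0, 0, 0, 255, 0.7, -2.8, -0.3, 0, 0, 0]
}}

```text
t: 7.18
tcp_pos: [0.5054, -0.0889, 0.2929]
tcp_rot: [0.0, -3.139, -0.002]
ft_force: [0.9, -0.0, -4.1]
gripper_width: 0.0261
```

>>> {"op": "servo_tool", "data": {
  "series": [255, 0.7, -2.8, 0, 0, 0, 0, 255, 0.7, -2.8, 0, 0, 0, 0, 255, 0.7, -2.8, 0, 0, 0, 0, 255, 0, -2.8, 0, 0, 0, 0, 255, 0, 0, 0, 0, 0, 0]
}}

```text
t: 7.6
tcp_pos: [0.4845, -0.2036, 0.2923]
tcp_rot: [-0.006, -3.139, -0.001]
ft_force: [-0.7, 0.2, -3.1]
gripper_width: 0.0259
```

Next I yaw (+6.3° about tool z) and tilt (-22.9° about tool y).

>>> {"op": "servo_tool", "data": {
  "series": [255, 0, 0, 0, 0, 0, 6.3, 255, 0, 0, 0, 0, -5.7, 0, 255, 0, 0, 0, 0, -5.7, 0, 255, 0, 0, 0, 0, -5.7, 0, 255, 0, 0, 0, 0, -5.8, 0]
}}

```text
t: 8.02
tcp_pos: [0.4851, -0.1991, 0.2932]
tcp_rot: [0.151, 2.736, -0.029]
ft_force: [0.3, 0.2, -2.4]
gripper_width: 0.0264
```

>>> {"op": "servo_tool", "data": {
  "series": [255, 0, 0, 0, 0, 0, 0, 255, 0, 0, 0, 0, 0, 0, 255, 0, 0, 0, 0, 0, 0]
}}

```text
t: 8.27
tcp_pos: [0.4855, -0.1997, 0.2943]
tcp_rot: [0.151, 2.741, -0.029]
ft_force: [0.1, -0.5, -4.1]
gripper_width: 0.0261
```

```bash
cat >> h.py <<'E'
from scipy.spatial.transform import Rotation as Ro
SEAT=np.array([.5404,-.209,.0698]);PSI=-.11
NN=np.array([-np.sin(.4)*np.cos(PSI),-np.sin(.4)*np.sin(PSI),np.cos(.4)])
L=.0706
def where():
    o=readout.observe();R=Ro.from_rotvec(o["tcp_rot"]).as_matrix();p=o["tcp_pos"]
    face=p+L*R[:,2];d=face-SEAT
    print("t",o["t"],"tcp",p,"toolz",R[:,2],"err deg",np.degrees(np.arccos(-R[:,2]@NN)))
    print("face above seat",d@NN,"lateral tool x,y (cm) to correct",-(R.T@(d-NN*(d@NN)))*100)
    print("axial needed rot (tool, deg)",np.degrees(np.cross(R.T@R[:,2],R.T@-NN)))
    print("F along n",o["ft_force"]@NN,o["ft_force"],o["gripper_width"],o["joints"])
E
python3 - <<'E'
from h import *
np.set_printoptions(precision=4,suppress=True)
where()
E
```

```text
t 8.2667 tcp [ 0.4855 -0.1997  0.2943] toolz [ 0.3839 -0.0417 -0.9225] err deg 0.20881704189066091
face above seat 0.15780351640512513 lateral tool x,y (cm) to correct [ 3.5957 -0.3232  0.0127]
axial needed rot (tool, deg) [ 0.0381 -0.2053  0.    ]
F along n -3.8898057461689515 [ 0.1333 -0.5288 -4.1426] 0.02605512751328908 [-0.7231  0.0815  1.6857  0.2582  1.0594 -2.2752]
```

>>> {"op": "servo_tool", "data": {
  "series": [255, 1.8, -0.3, 0, 0, 0, 0, 255, 1.8, 0, 0, 0, 0, 0, 255, 0, 0, 2.0, 0, 0, 0, 255, 0, 0, 2.0, 0, 0, 0, 255, 0, 0, 2.0, 0, 0, 0]
}}

```text
t: 8.68
tcp_pos: [0.476, -0.2018, 0.2247]
tcp_rot: [0.15, 2.74, -0.03]
ft_force: [0.5, 1.2, -3.2]
gripper_width: 0.0263
```

>>> {"op": "servo_tool", "data": {
  "series": [255, 0, 0, 2, 0, 0, 0, 255, 0, 0, 1.5, 0, 0, 0, 255, 0, 0, 0, 0, 0, 0, 255, 0, 0, 0, 0, 0, 0, 255, 0, 0, 0, 0, 0, 0]
}}

```text
t: 9.1
tcp_pos: [0.4892, -0.2033, 0.194]
tcp_rot: [0.149, 2.738, -0.031]
ft_force: [-0.4, 0.3, -2.1]
gripper_width: 0.0262
```

Run:
```python
from h import *
import cv2
np.set_printoptions(precision=4,suppress=True)
where()
for n in C: cv2.imwrite(f"pics/{n}3.png",grab_frame(n)[:,:,::-1])
t=cv2.imread("pics/top3.png");s=cv2.imread("pics/scene3.png")
cv2.imwrite("pics/v3.png",np.hstack([cv2.resize(t[180:330,345:505],(400,375)),cv2.resize(s[150:300,150:310],(400,375))]))
```

```text
t 9.1 tcp [ 0.4892 -0.2033  0.194 ] toolz [ 0.3869 -0.0428 -0.9211] err deg 0.012400677517578137
face above seat 0.06382055242868753 lateral tool x,y (cm) to correct [ 0.0916 -0.002   0.    ]
axial needed rot (tool, deg) [-0.0052 -0.0113 -0.    ]
F along n -1.730581792957574 [-0.4264  0.3407 -2.0739] 0.02617076007649016 [-0.7243  0.1893  1.8376  0.3156  0.8076 -2.37  ]
```

View pics/v3.png

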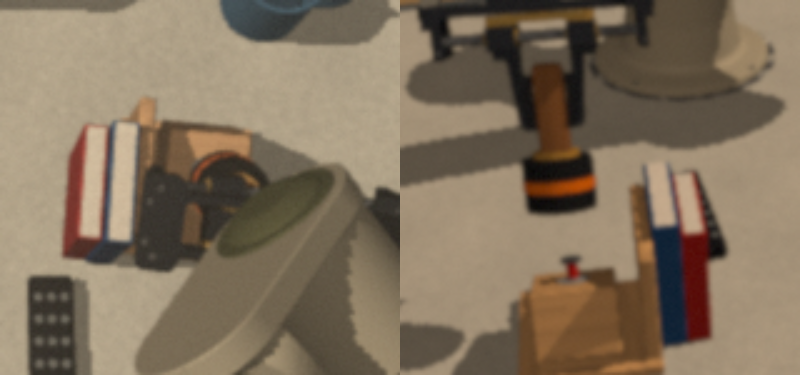

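>>> {"op": "servo_tool", "data": {
  "series": [255, 0.1, 0, 1, 0, 0, 0, 255, 0, 0, 1, 0, 0, 0, 255, 0, 0, 1, 0, 0, 0, 255, 0, 0, 0, 0, 0, 0, 255, 0, 0, 0, 0, 0, 0]
}}

```text
t: 9.62
tcp_pos: [0.4994, -0.2041, 0.1643]
tcp_rot: [0.15, 2.74, -0.029]
ft_force: [0.3, -0.3, -4.2]
gripper_width: 0.0264
```

Run:
```python
from h import *
np.set_printoptions(precision=4,suppress=True)
where()
```

```text
t 9.6167 tcp [ 0.4994 -0.2041  0.1643] toolz [ 0.3855 -0.0415 -0.9218] err deg 0.12211570587740725
face above seat 0.0324922895013882 lateral tool x,y (cm) to correct [-0.1379 -0.042  -0.0003]
axial needed rot (tool, deg) [ 0.0634 -0.1043  0.    ]
F along n -4.011221966332263 [ 0.3403 -0.2886 -4.1986] 0.026361915624202377 [-0.7102  0.2503  1.8479  0.333   0.7379 -2.3843]
```

>>> {"op": "servo_tool", "data": {
  "series": [255, -0.1, 0, 0.3, 0, 0, 0, 255, 0, 0, 0.3, 0, 0, 0, 255, 0, 0, 0.2, 0, 0, 0, 255, 0, 0, 0, 0, 0, 0]
}}

```text
t: 9.95
tcp_pos: [0.5035, -0.2047, 0.1578]
tcp_rot: [0.15, 2.739, -0.03]
ft_force: [-0.2, 0.4, -2.6]
gripper_width: 0.0258
```

>>> {"op": "servo_tool", "data": {
  "series": [255, 0, 0, 0.2, 0, 0, 0, 255, 0, 0, 0.2, 0, 0, 0, 255, 0, 0, 0, 0, 0, 0]
}}

```text
t: 10.2
tcp_pos: [0.505, -0.2049, 0.1542]
tcp_rot: [0.15, 2.739, -0.03]
ft_force: [-0.6, -0.2, -3.3]
gripper_width: 0.0262
```

Run:
```python
from h import *
np.set_printoptions(precision=4,suppress=True)
where()
```

```text
t 10.2 tcp [ 0.505  -0.2049  0.1542] toolz [ 0.3865 -0.0424 -0.9213] err deg 0.03992108456555225
face above seat 0.02102024560106027 lateral tool x,y (cm) to correct [-0.0006 -0.0196 -0.    ]
axial needed rot (tool, deg) [ 0.0154 -0.0368  0.    ]
F along n -2.806251732191675 [-0.5637 -0.2108 -3.2739] 0.02618809665186014 [-0.7031  0.2755  1.8455  0.3391  0.713  -2.3875]
```

>>> {"op": "servo_tool", "data": {
  "series": [255, 0, 0, 0.2, 0, 0, 0, 255, 0, 0, 0.2, 0, 0, 0]
}}

```text
t: 10.37
tcp_pos: [0.5067, -0.2052, 0.1511]
tcp_rot: [0.15, 2.738, -0.031]
ft_force: [-3.0, 0.9, 2.4]
gripper_width: 0.0258
```

>>> {"op": "servo_tool", "data": {
  "series": [255, 0, 0, 0.2, 0, 0, 0, 255, 0, 0, 0.2, 0, 0, 0]
}}

```text
t: 10.53
tcp_pos: [0.5082, -0.2054, 0.1473]
tcp_rot: [0.15, 2.738, -0.031]
ft_force: [-4.3, 0.4, 3.0]
gripper_width: 0.0264
```

>>> {"op": "servo_tool", "data": {
  "series": [255, 0, 0, 0.1, 0, 0, 0, 255, 0, 0, 0.1, 0, 0, 0, 255, 0, 0, 0, 0, 0, 0]
}}

```text
t: 10.78
tcp_pos: [0.509, -0.2054, 0.1452]
tcp_rot: [0.15, 2.738, -0.031]
ft_force: [-1.5, 0.4, 1.1]
gripper_width: 0.0263
```

Run:
```python
from h import *
np.set_printoptions(precision=4,suppress=True)
where()
```

```text
t 10.7833 tcp [ 0.509  -0.2054  0.1452] toolz [ 0.3869 -0.0427 -0.9211] err deg 0.009988286697963158
face above seat 0.011178113568507625 lateral tool x,y (cm) to correct [ 0.0236 -0.0113  0.    ]
axial needed rot (tool, deg) [ 0.0009 -0.0099  0.    ]
F along n 1.6660315306103943 [-1.5449  0.4344  1.1394] 0.026320984193078475 [-0.6982  0.2964  1.845   0.3454  0.6919 -2.3922]
```

>>> {"op": "servo_tool", "data": {
  "series": [255, 0, 0, 0.1, 0, 0, 0, 255, 0, 0, 0.1, 0, 0, 0]
}}

```text
t: 10.95
tcp_pos: [0.5097, -0.2055, 0.1435]
tcp_rot: [0.15, 2.738, -0.031]
ft_force: [-4.3, -0.3, 3.1]
gripper_width: 0.0259
```

>>> {"op": "servo_tool", "data": {
  "series": [255, 0, 0, 0.1, 0, 0, 0]
}}

```text
t: 11.03
tcp_pos: [0.5101, -0.2056, 0.1426]
tcp_rot: [0.15, 2.738, -0.031]
ft_force: [-3.2, 0.7, 3.7]
gripper_width: 0.0262
```

>>> {"op": "servo_tool", "data": {
  "series": [255, 0, 0, 0.1, 0, 0, 0]
}}

```text
t: 11.12
tcp_pos: [0.5105, -0.2056, 0.1417]
tcp_rot: [0.15, 2.738, -0.031]
ft_force: [-3.5, 0.7, 3.8]
gripper_width: 0.026
```

>>> {"op": "servo_tool", "data": {
  "series": [255, 0, 0, 0.1, 0, 0, 0]
}}

```text
t: 11.2
tcp_pos: [0.5109, -0.2056, 0.1407]
tcp_rot: [0.15, 2.738, -0.031]
ft_force: [-3.4, 0.9, 3.7]
gripper_width: 0.0261
```

>>> {"op": "servo_tool", "data": {
  "series": [255, 0, 0, 0.05, 0, 0, 0, 255, 0, 0, 0.05, 0, 0, 0]
}}

```text
t: 11.37
tcp_pos: [0.5114, -0.2059, 0.1406]
tcp_rot: [0.15, 2.737, -0.031]
ft_force: [-12.0, 1.9, 17.4]
gripper_width: 0.026
```

>>> {"op": "servo_tool", "data": {
  "series": [255, 0, 0, 0.05, 0, 0, 0, 255, 0, 0, 0.05, 0, 0, 0]
}}

```text
t: 11.53
tcp_pos: [0.5118, -0.206, 0.1406]
tcp_rot: [0.149, 2.737, -0.032]
ft_force: [-16.4, 4.0, 23.8]
gripper_width: 0.026
```

>>> {"op": "servo_tool", "data": {
  "series": [255, 0, 0, 0.05, 0, 0, 0]
}}

```text
t: 11.62
tcp_pos: [0.512, -0.2061, 0.1406]
tcp_rot: [0.148, 2.736, -0.033]
ft_force: [-19.8, 4.9, 30.3]
gripper_width: 0.0258
```

>>> {"op": "servo_tool", "data": {
  "series": [255, 0, 0, 0.05, 0, 0, 0]
}}

```text
t: 11.7
tcp_pos: [0.5123, -0.2062, 0.1405]
tcp_rot: [0.148, 2.736, -0.033]
ft_force: [-23.2, 5.2, 34.2]
gripper_width: 0.0258
```

>>> {"op": "servo_tool", "data": {
  "series": [255, 0, 0, -0.5, 0, 0, 0, 255, 0, 0, -1, 0, 0, 0, 255, 0, 0, -2, 0, 0, 0, 255, 0, 0, -3, 0, 0, 0, 255, 0, 0, -3, 0, 0, 0]
}}

```text
t: 12.12
tcp_pos: [0.4742, -0.2012, 0.2256]
tcp_rot: [0.151, 2.74, -0.028]
ft_force: [0.5, -0.4, -3.2]
gripper_width: 0.0257
```

>>> {"op": "servo_tool", "data": {
  "series": [255, 0, 0, -3, 0, 0, 0, 255, -3, 0, 0, 0, 0, 0, 255, 0, 0, 0, 0, 0, 0, 255, 0, 0, 0, 0, 0, 0]
}}

```text
t: 12.45
tcp_pos: [0.4913, -0.2033, 0.2647]
tcp_rot: [0.15, 2.738, -0.03]
ft_force: [0.0, 0.1, -4.1]
gripper_width: 0.0259
```

Run:
```python
from h import *
import cv2
np.set_printoptions(precision=4,suppress=True)
where()
for n in C: cv2.imwrite(f"pics/{n}4.png",grab_frame(n)[:,:,::-1])
t=cv2.imread("pics/top4.png");s=cv2.imread("pics/scene4.png")
cv2.imwrite("pics/v4.png",np.hstack([cv2.resize(t[180:330,345:505],(400,375)),cv2.resize(s[212:287,180:260],(400,375),interpolation=cv2.INTER_CUBIC)]))
cv2.imwrite("pics/v4b.png",cv2.resize(s[70:250,130:370],(800,600)))
```

```text
t 12.45 tcp [ 0.4913 -0.2033  0.2647] toolz [ 0.3867 -0.0424 -0.9212] err deg 0.030676426369973003
face above seat 0.12818772182667318 lateral tool x,y (cm) to correct [ 3.0314 -0.0268  0.0014]
axial needed rot (tool, deg) [ 0.0167 -0.0258  0.    ]
F along n -3.7567581331442903 [ 0.0201  0.1341 -4.0765] 0.02591597932098453 [-0.7212  0.1182  1.7239  0.2717  0.9841 -2.2979]
```

View pics/v4.png

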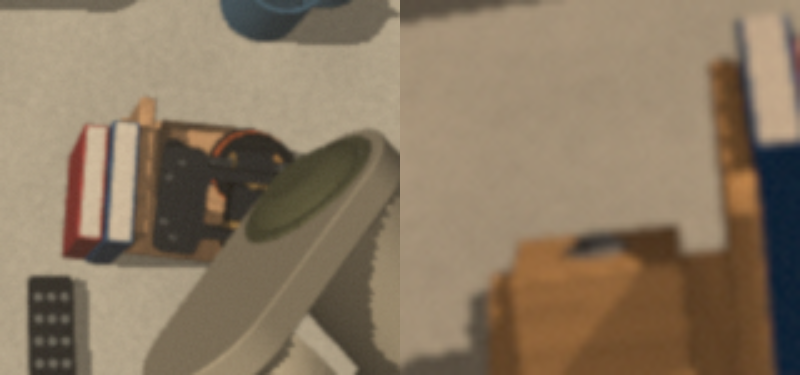

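View pics/v4b.png

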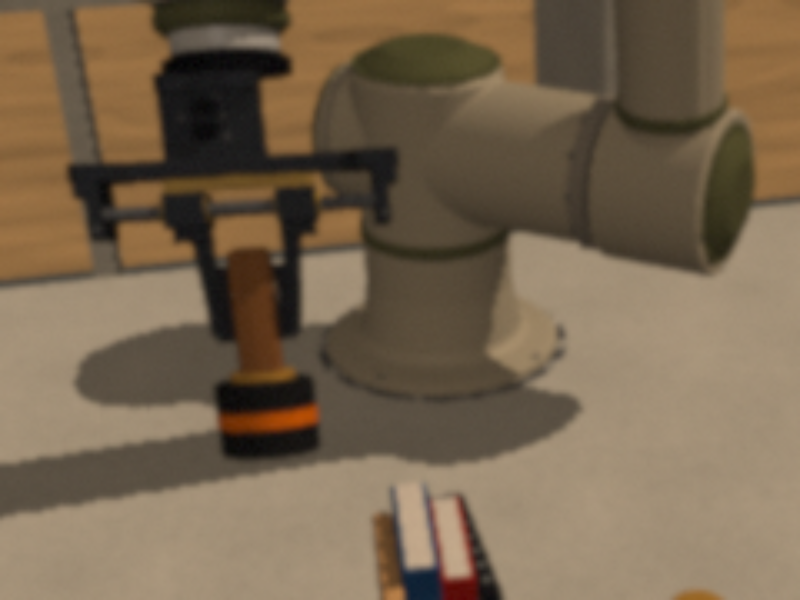

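>>> {"op": "servo_tool", "data": {
  "series": [255, 0, 0, -1, 0, 5.7, 0, 255, 0, 0, -1, 0, 5.7, 0, 255, 0, 0, -1, 0, 5.7, 0, 255, 0, 0, 0, 0, 5.8, 0, 255, 0, 0, 0, 0, 0, -6.3]
}}

```text
t: 12.97
tcp_pos: [0.483, -0.2026, 0.2923]
tcp_rot: [-0.001, -3.136, -0.002]
ft_force: [0.1, 1.4, -4.4]
gripper_width: 0.0254
```

>>> {"op": "servo_tool", "data": {
  "series": [255, 0, 0, 0, 0, 0, 0, 255, 0, 0, 0, 0, 0, 0, 255, 0, 0, 0, 0, 0, 0]
}}

```text
t: 13.22
tcp_pos: [0.4818, -0.2024, 0.2928]
tcp_rot: [-0.004, -3.141, -0.001]
ft_force: [-0.1, 0.7, -3.8]
gripper_width: 0.0256
```

>>> {"op": "servo_tool", "data": {
  "series": [255, -0.7, 2.8, 0, 0, 0, 0, 255, -0.7, 2.8, 0, 0, 0, 0, 255, -0.7, 2.8, 0, 0, 0, 0, 255, -0.7, 2.8, 0, 0, 0, 0, 255, -0.7, 2.8, 0, 0, 0, 0]
}}

```text
t: 13.63
tcp_pos: [0.517, -0.0612, 0.2934]
tcp_rot: [0.004, 3.141, 0.0]
ft_force: [0.6, -0.8, -2.9]
gripper_width: 0.0255
```

>>> {"op": "servo_tool", "data": {
  "series": [255, -0.7, 2.8, 0, 0, 0, 0, 255, -0.7, 2.8, 0, 0, 0, 0, 255, -0.7, 2.8, 0, 0, 0, 0, 255, -0.7, 2.8, 0, 0, 0, 0, 255, -0.7, 2.8, 0, 0, 0, 0]
}}

```text
t: 14.05
tcp_pos: [0.552, 0.0788, 0.2934]
tcp_rot: [0.004, 3.141, 0.0]
ft_force: [0.7, -0.9, -3.4]
gripper_width: 0.0258
```

>>> {"op": "servo_tool", "data": {
  "series": [255, -0.7, 2.8, 0, 0, 0, 0, 255, -0.7, 2.8, 0, 0, 0, 0, 255, -0.7, 2.8, 0, 0, 0, 0, 255, -0.7, 2.8, 0, 0, 0, 0, 255, -0.7, 2.8, 0, 0, 0, 0]
}}

```text
t: 14.47
tcp_pos: [0.5871, 0.2186, 0.2933]
tcp_rot: [0.004, 3.142, 0.0]
ft_force: [1.0, -0.3, -3.2]
gripper_width: 0.026
```

>>> {"op": "servo_tool", "data": {
  "series": [255, 0, 0, 0, 0, 0, 0, 255, 0, 0, 0, 0, 0, 0, 255, 0, 0, 0, 0, 0, 0]
}}

```text
t: 14.72
tcp_pos: [0.587, 0.2169, 0.2932]
tcp_rot: [-0.002, -3.141, 0.0]
ft_force: [0.0, -0.5, -2.7]
gripper_width: 0.0257
```

Run:
```python
from h import *
import cv2
s=grab_frame("scene")[:,:,::-1]
cv2.imwrite("pics/v5.png",cv2.resize(s[60:300,330:490],(400,600)))
```

```text
(no output)
```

View pics/v5.png

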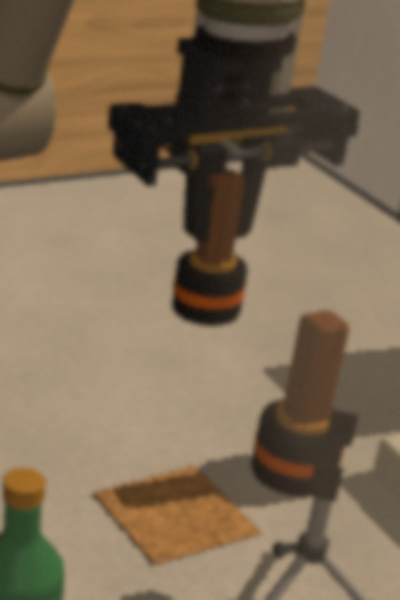

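>>> {"op": "servo_tool", "data": {
  "series": [255, 0, 0, 2.5, 0, 0, 0, 255, 0, 0, 2.5, 0, 0, 0, 255, 0, 0, 2.5, 0, 0, 0, 255, 0, 0, 2.5, 0, 0, 0, 255, 0, 0, 2.5, 0, 0, 0]
}}

```text
t: 15.18
tcp_pos: [0.5871, 0.2162, 0.1676]
tcp_rot: [0.003, 3.141, 0.0]
ft_force: [0.6, 0.4, -3.3]
gripper_width: 0.0255
```

>>> {"op": "servo_tool", "data": {
  "series": [255, 0, 0, 2.5, 0, 0, 0, 255, 0, 0, 2, 0, 0, 0, 255, 0, 0, 1.5, 0, 0, 0, 255, 0, 0, 0, 0, 0, 0, 255, 0, 0, 0, 0, 0, 0]
}}

```text
t: 15.6
tcp_pos: [0.5872, 0.2166, 0.1086]
tcp_rot: [-0.002, -3.141, 0.0]
ft_force: [0.6, 0.3, -2.4]
gripper_width: 0.0259
```

>>> {"op": "servo_tool", "data": {
  "series": [255, 0, 0, 1, 0, 0, 0, 255, 0, 0, 1, 0, 0, 0, 255, 0, 0, 0.7, 0, 0, 0, 255, 0, 0, 0, 0, 0, 0, 255, 0, 0, 0, 0, 0, 0]
}}

```text
t: 16.02
tcp_pos: [0.5871, 0.2175, 0.0809]
tcp_rot: [0.0, -3.141, 0.0]
ft_force: [-0.1, -0.2, -2.8]
gripper_width: 0.0255
```

>>> {"op": "servo_tool", "data": {
  "series": [255, 0, 0, 0.2, 0, 0, 0, 255, 0, 0, 0.1, 0, 0, 0, 255, 0, 0, 0.1, 0, 0, 0, 255, 0, 0, 0, 0, 0, 0]
}}

```text
t: 16.35
tcp_pos: [0.5872, 0.2176, 0.0773]
tcp_rot: [-0.0, 3.142, 0.0]
ft_force: [0.1, 0.7, -3.7]
gripper_width: 0.0256
```

>>> {"op": "servo_tool", "data": {
  "series": [255, 0, 0, 0.1, 0, 0, 0, 255, 0, 0, 0.1, 0, 0, 0, 255, 0, 0, 0, 0, 0, 0]
}}

```text
t: 16.6
tcp_pos: [0.5871, 0.2176, 0.0751]
tcp_rot: [0.0, -3.141, 0.0]
ft_force: [0.0, -0.3, -3.4]
gripper_width: 0.0253
```

>>> {"op": "servo_tool", "data": {
  "series": [255, 0, 0, 0.05, 0, 0, 0, 255, 0, 0, 0.05, 0, 0, 0]
}}

```text
t: 16.77
tcp_pos: [0.5873, 0.2176, 0.0746]
tcp_rot: [-0.0, 3.141, 0.0]
ft_force: [-1.9, 0.2, 1.9]
gripper_width: 0.0262
```

Contact is felt at the same height as when I picked it up, so there was no slip. I'll release gently.

>>> {"op": "servo_tool", "data": {
  "series": [255, 0, 0, 0, 0, 0, 0, 200, 0, 0, 0, 0, 0, 0, 180, 0, 0, 0, 0, 0, 0, 150, 0, 0, 0, 0, 0, 0, 120, 0, 0, 0, 0, 0, 0],
  "force": 5
}}

```text
t: 17.18
tcp_pos: [0.5875, 0.2176, 0.0745]
tcp_rot: [-0.0, 3.141, 0.0]
ft_force: [-0.0, -0.1, -0.4]
gripper_width: 0.037
```

>>> {"op": "servo_tool", "data": {
  "series": [60, 0, 0, 0, 0, 0, 0, 0, 0, 0, 0, 0, 0, 0, 0, 0, 0, 0, 0, 0, 0, 0, 0, 0, 0, 0, 0, 0, 0, 0, 0, 0, 0, 0, 0]
}}

```text
t: 17.6
tcp_pos: [0.5873, 0.2175, 0.0743]
tcp_rot: [-0.0, 3.142, 0.0]
ft_force: [0.3, 0.1, -0.3]
gripper_width: 0.0704
```

>>> {"op": "servo_tool", "data": {
  "series": [0, 0, 0, 0, 0, 0, 0, 0, 0, 0, 0, 0, 0, 0, 0, 0, 0, 0, 0, 0, 0]
}}

```text
t: 17.85
tcp_pos: [0.5872, 0.2176, 0.0743]
tcp_rot: [0.0, -3.142, -0.0]
ft_force: [-0.3, 0.3, 0.0]
gripper_width: 0.088
```

>>> {"op": "servo_tool", "data": {
  "series": [0, 0, 0, -1.5, 0, 0, 0, 0, 0, 0, -1.5, 0, 0, 0, 0, 0, 0, -2, 0, 0, 0, 0, 0, 0, -2.5, 0, 0, 0, 0, 0, 0, -2.5, 0, 0, 0]
}}

```text
t: 18.27
tcp_pos: [0.587, 0.2175, 0.1751]
tcp_rot: [0.0, -3.141, 0.0]
ft_force: [0.7, 0.6, 0.2]
gripper_width: 0.088
```

>>> {"op": "servo_tool", "data": {
  "series": [0, 0, 0, -2.5, 0, 0, 0, 0, 2, -1.5, -2, 0, 0, 0, 0, 3, -2, 0, 0, 0, 0, 0, 3, -2, 0, 0, 0, 0, 0, 3, -2, 0, 0, 0, 0]
}}

```text
t: 18.68
tcp_pos: [0.4757, 0.1419, 0.2193]
tcp_rot: [-0.001, 3.141, -0.0]
ft_force: [1.3, -1.1, 0.4]
gripper_width: 0.0876
```

>>> {"op": "servo_tool", "data": {
  "series": [0, 3, -2, 0, 0, 0, 0, 0, 2, -2, 0, 0, 0, 0, 0, 2, -2, 0, 0, 0, 0, 0, 0, 0, 0, 0, 0, 0, 0, 0, 0, 0, 0, 0, 0]
}}

```text
t: 19.1
tcp_pos: [0.4072, 0.0821, 0.2198]
tcp_rot: [0.002, 3.14, 0.0]
ft_force: [0.6, 0.2, -0.1]
gripper_width: 0.0879
```

Run:
```python
from h import *
import cv2
np.set_printoptions(precision=4,suppress=True)
o=readout.observe();print(o["t"],o["tcp_pos"],o["ft_force"])
for n in C: cv2.imwrite(f"pics/{n}6.png",grab_frame(n)[:,:,::-1])
```

```text
19.1 [0.4072 0.0821 0.2198] [ 0.625   0.1788 -0.1499]
```

View pics/top6.png

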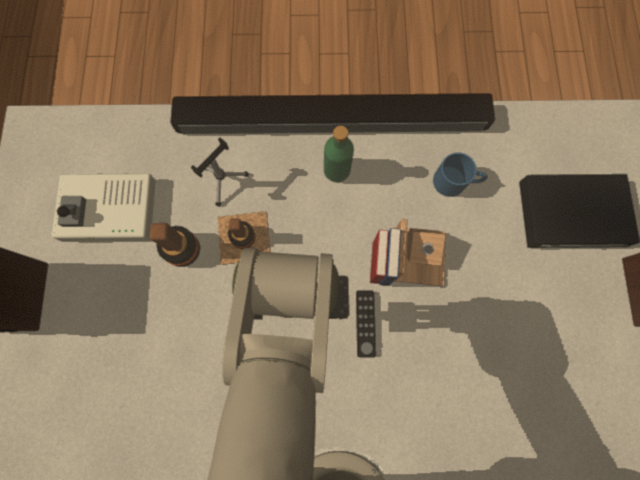

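View pics/scene6.png

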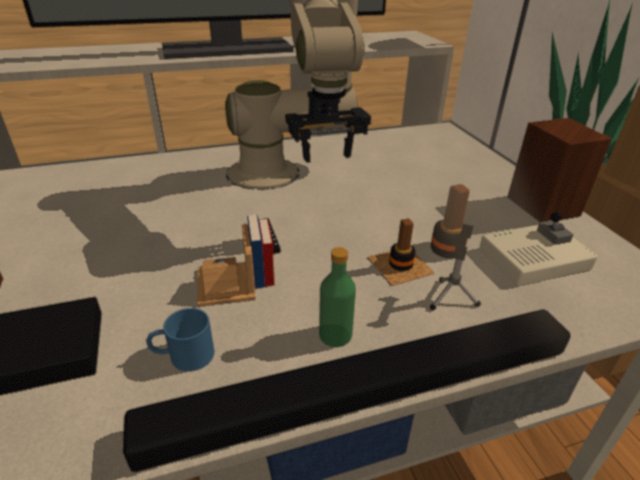

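Run:
```python
from station import job
print(job.close_job())
```

```text
the job is handed in; nothing more can be done
None
```

I drove the peg home with the mallet, stood the mallet back on its mat head down, and handed the job in at about 19 s of the 54 s allowed. No verdict was reported.

- **Mallet:** I took the smaller of the two look-alikes, the one on the mat, by its handle.
- **Peg:** I aligned the mallet with the peg's axis to within about 0.1° and pressed the peg down in steps of 0.5 to 2 mm. It took about 8 N while moving. It then stopped hard, with the striking face about 6 mm above the block's face and the force rising to about 45 N. That is above the 16 N needed and well under the 120 N limit.
- **Return:** The mallet touched the mat at the same height as when I gripped it, so it had not slipped. I placed it close to the mat's centre, about 15 mm from where it stood before, to keep the gripper clear of the larger mallet.
- **Last checks:** The final pictures show the peg's cap down with no red showing, the mallet upright on the mat, and the mug, bottle, tripod, remote and larger mallet where they were. The arm was clear of everything.

I did not measure the peg's travel directly. The moment of first contact was lost in force noise, so "home" rests on the hard stop and the final pictures.

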